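# Turn the blue jar lid over in the flip chute

### The arm

A 7-joint arm with a two-finger parallel gripper is mounted at the origin on a cart in front of the work surface, level with it; the furniture and walls round the work are solid. World frame = base frame: x ahead of the robot, y to its left, z up, the work surface at z = 0. Lengths are in m, angles in rad, forces in N, time in s.
With the tool pointing down it reaches from about 0.4 to 0.85 m from the base axis. Payload 4.5 kg.
Tool frame: the origin (TCP) lies at the very end of the fingers, on their centre line; the grasp point (between the pads) lies 19 mm behind it; y points along the fingers, x is the direction in which the jaws open and shut, and the axes are right-handed (so a half turn about y gives the same grasp; the last joint's range is limited). The gripper opens to 88 mm and grips with 3 to 60 N. Pads are 18 mm wide; open, the fingers measure 123 mm over their backs; the gripper's body (75 mm by 187 mm) begins 45 mm behind the grasp point.
Start: joints at [1.309, 0.689, -0.195, 1.565, 0.157, 0.902, -0.215], TCP at [0.182, -0.598, 0.215] pointing down, gripper open.
Joint ranges: [-3.01, 3.01], [-0.46, 2.08], [-1.47, 1.51], [0.13, 2.56], [-1, 4.14], [0.04, 2.09], [-2.66, 2.66]. Speed limits (rad/s): [2.57, 2.57, 3.14, 3.14, 3.14, 3.14, 3.14].

### API

Orientations are given as a unit quaternion [x, y, z, w].
In Python, from plant import r gives the robot as it stands.
- The arm moves only by the shell command python3 -m inch 'ROWS' [OPENING] [FORCE]. ROWS is JSON, a list of rows, each a list of 6 numbers: the shift along the tool's x, y, z in mm, then the turn, a rotation vector about the tool's x, y, z in rad. In form: [[x, y, z, ax, ay, az], ...]. A call has 1 to 12 rows; each row shifts and turns the commanded pose from where the row before left it, along the tool's axes as they then stand; what a row does not reach is not made up. A row lasts 1/12 s, in which the tool goes at most 41.7 mm and 7.16 degrees, less where a joint would pass 70% of its speed; a pose out of reach is approached as far as the arm can. A call is refused whole if a number of a shift passes 41.7 or a number of a turn 0.125, either way. A call with a gripper value outside its range is refused whole. OPENING is the finger opening in mm, from 0 to 88.1, set as the call begins (- or left out, the last holds). The fingers move at their own pace and stop on an object; FORCE is the grip in N (left out, the last holds). Time passes only in rows, so rows that do not move let the fingers close. It gives the time, the measured TCP pose, the force and the opening at its end, in the units of the state.
- r.get_state(): the state, without advancing time (a new reading comes with each control period).
- r.snapshot(name): name is "side" or "top"; returns a dict with "img" (420x560x3 uint8, red, green, blue), "range_z" (420x560 float32, m along the optical axis (not along the pixel's ray), 0 where there is no reading), "mtx" (3x3 intrinsics, pixels), "camera_from_world" (4x4, takes a point from world to camera coordinates). Camera axes: x right, y down, z forward; pixel columns grow to the right and rows downward; lengths in m; the calibration is good to about 2 mm. A picture is of the moment at which its call begins.
- r.finish_job(): hands the job in, once; it reports no verdict.
The state is a dict: "clock": time; "q": joint angles; "qd": joint speeds; "joint_torque": joint torques, N m; "tool_pos": TCP position; "eef_rot": TCP orientation; "contact_force": force on the tool from outside, world axes, zero at the start; "moment": the same for the moment, N m; "opening": opening from 0.0 (shut) to 1.0 (fully open).
Only numpy, scipy, OpenCV 4.12 (cv2) and the standard library are available. Lean on these libraries where they do the work, as an engineer would, in place of code of your own. Each camera call takes 0.05 s, during which the arm holds its last target.

### The job

The new sealing ring in the blue jar lid has set, so the lid should now lie hollow side down, out of the dust. Set the blue lid, hollow side up as it is, on the green deck on top of the flip chute and push it slowly off the deck's far edge into the mouth, so that it turns over on the ramp and comes to rest hollow side down in the open tray at the chute's foot. Leave the orange lid where it is.

Things in the scene. Friction and masses are not known exactly. Their poses are not given: they have to be found in the camera images.
- blue_lid_center (a point): blue plastic jar lid with a ribbed rim and a white sealing ring inside, 52 mm across, 13 mm high, walls 3 mm, 30 g, hard and smooth; it stands on the desk hollow side up. The point is its centre, 6.5 mm above the desk as it stands; its z axis points out of the hollow side (up at the start, straight down once the lid is turned over)
- orange_lid_center (a point): orange lid of the same shape and size, hollow side up, the one to leave alone; the point is its centre, 6.5 mm above the desk
- deck_edge (a point): fixed flip chute. Point: middle of the far edge of its slippery green deck, on the top face, 161 mm above the desk. x: level, the way to push; y: across; z up. Deck: 85 mm from back to edge, 96 mm wide, open at sides and back. Mouth: past the edge, 85 mm long, 88 mm wide, between clear cheeks 15 mm above the deck. Pushed at 0.03 to 0.15 m/s, a lid tips in once its centre passes the edge
- tray_floor (a point): open tray at the foot of the same chute, 118 mm behind the deck edge (same axes, -x), away from the mouth; point: middle of its floor, 9 mm above the desk. Floor 65 mm along x, 88 mm across, falling 9 degrees towards the end stop, where the lid stops. The 50 degree ramp under the mouth turns the lid over and leads it back under the deck into this tray
Things that resemble listed ones, but are neither listed nor needed, are in the scene too. What is shaped like the part that bears blue_lid_center but yellow is not meant.

How it is judged:
By the outcome, as a careful person would: the job done as asked, in the order asked, and still so for the second after the job is handed in, with the robot touching nothing.
It also fails if it takes over 42 s, if anything falls off the work surface, if the arm or the gripper's body presses on something with over 40 N, if the wrist force passes 120 N, or if a joint passes its speed limit or range.

## Working session

There is one attempt and no reset: what is moved stays moved. The work goes in short steps, Python scripts to look and compute and a shell command to move; the robot and the scene stay as the last step left them, time stands still between calls to the robot, and variables do not carry over. Pictures are saved under pics/ and viewed, and the job is handed in when it is done.

```bash
mkdir -p pics; ls; cat > h.py <<'E'
from plant import r
import numpy as np, cv2
def snap(n,f):
    s=r.snapshot(n); cv2.imwrite('pics/'+f,cv2.cvtColor(s['img'],cv2.COLOR_RGB2BGR)); return s
def pts(s):
    z=s['range_z'];K=s['mtx'];v,u=np.indices(z.shape)
    P=np.stack([(u-K[0,2])/K[0,0]*z,(v-K[1,2])/K[1,1]*z,z],-1)
    T=np.linalg.inv(s['camera_from_world']);return P@T[:3,:3].T+T[:3,3]
E
python3 - <<'E'
from h import *
import pickle
s={n:snap(n,n+'0.png') for n in('side','top')}
pickle.dump(s,open('s0.pkl','wb'))
for n in s: T=np.linalg.inv(s[n]['camera_from_world']);print(n,T.round(3),s[n]['mtx'])
print(r.get_state())
E
```

```text
pics
side [[-0.371 -0.759  0.534  0.075]
 [-0.928  0.296 -0.224  0.099]
 [ 0.012 -0.579 -0.815  0.809]
 [ 0.     0.     0.     1.   ]] [[437.80908502   0.         279.33670373]
 [  0.         437.80908502 206.32349271]
 [  0.           0.           1.        ]]
top [[-0.151 -0.965  0.213  0.347]
 [-0.988  0.149 -0.026 -0.059]
 [-0.007 -0.214 -0.977  0.937]
 [ 0.     0.     0.     1.   ]] [[387.91287112   0.         275.43526132]
 [  0.         387.91287112 211.18207066]
 [  0.           0.           1.        ]]
{'clock': 0.1, 'q': array([ 1.30880268,  0.68991727, -0.19452334,  1.56621541,  0.15735215,
        0.90248509, -0.2150928 ]), 'qd': array([-4.34339842e-04, -2.44517308e-03,  3.10708329e-04, -2.30532414e-03,
        1.93821903e-03, -9.76722951e-05,  1.97432674e-03]), 'joint_torque': array([-2.63718815e-03, -5.28501070e+01, -1.27142854e+00, -1.53837579e+01,
       -5.26161713e-02,  1.99605747e-03,  5.41054271e-05]), 'tool_pos': array([ 0.18196057, -0.59730946,  0.2140862 ]), 'eef_rot': array([-0.56794683,  0.42132239, -0.42033673,  0.56854276]), 'contact_force': array([ 0.34615967, -0.55504436, -0.00621399]), 'moment': array([ 0.02304069, -0.01303855, -0.01214099]), 'opening': 0.9976852564786658}
```

View pics/top0.png

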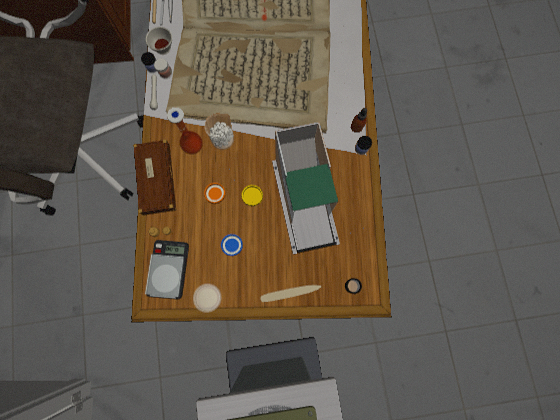

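View pics/side0.png

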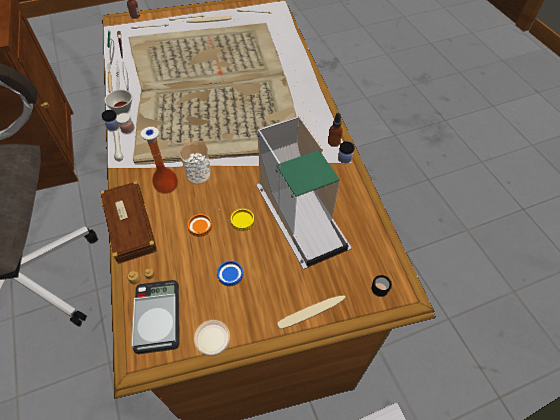

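The top view shows the blue lid at (232,245), orange at (215,194) and a yellow one at (252,195). The green deck is around (311,187), with the mouth beyond it (up in the image) and the tray on the robot side. The side view agrees, with the blue lid at (230,273) and the deck at (308,174).

```bash
python3 - <<'E'
from h import *
import pickle
from scipy.spatial.transform import Rotation as R
S=pickle.load(open('s0.pkl','rb'))
def ray(s,uv,h):
    K=s['mtx'];T=np.linalg.inv(s['camera_from_world']);d=T[:3,:3]@np.linalg.solve(K,[*uv,1]);o=T[:3,3]
    return o+d*(h-o[2])/d[2]
for n in S:
    s=S[n];hsv=cv2.cvtColor(s['img'],cv2.COLOR_RGB2HSV);P=pts(s)
    for nm,lo,hi,h in(('blue',(100,150,80),(125,255,255),.010),('orange',(5,200,150),(15,255,255),.010),('green',(70,100,40),(90,255,200),.161)):
        m=cv2.inRange(hsv,lo,hi)
        cs,_=cv2.findContours(m,cv2.RETR_EXTERNAL,cv2.CHAIN_APPROX_NONE)
        for c in cs:
            if cv2.contourArea(c)<120: continue
            if nm!='green':
                e=cv2.fitEllipse(c);print(n,nm,np.round(e[0],1),np.round(e[1],1),ray(s,e[0],h).round(4))
            else:
                w=np.array([ray(s,p[0],h)[:2] for p in c])
                b=cv2.minAreaRect((w*1000).astype(np.float32));bp=cv2.boxPoints(b)
                print(n,nm,len(c),b,bp.round(1).tolist(), np.median(P[m>0],0))
print(R.from_quat(r.get_state()['eef_rot']).as_matrix().round(3))
E
```

```text
side blue [229.6 272.5] [22.9 24.9] [0.4835 0.0333 0.01  ]
side orange [199.4 223.3] [18.5 22.3] [0.6202 0.0576 0.01  ]
side green 139 ((555.7672729492188, -159.79783630371094), (83.94654846191406, 93.49652862548828), 3.407954692840576) [[511.1000061035156, -115.5999984741211], [516.5999755859375, -209.0], [600.4000244140625, -204.0], [594.9000244140625, -110.5999984741211]] [ 0.55274873 -0.15832603  0.16183761]
top green 154 ((555.9775390625, -159.71902465820312), (82.12464904785156, 93.96880340576172), 3.078030824661255) [[512.5, -115.0], [517.5, -208.8000030517578], [599.5, -204.39999389648438], [594.5, -110.5999984741211]] [ 0.55455232 -0.15974806  0.16137849]
[[ 0.292 -0.001  0.957]
 [-0.957  0.002  0.292]
 [-0.002 -1.    -0.   ]]
```

```bash
cat >> h.py <<'E'
def ray(s,uv,h):
    K=s['mtx'];T=np.linalg.inv(s['camera_from_world']);d=T[:3,:3]@np.linalg.solve(K,[*uv,1]);o=T[:3,3]
    return o+d*(h-o[2])/d[2]
from scipy.spatial.transform import Rotation as R
def go(target,yaw=3.1):
    st=r.get_state();M=R.from_quat(st['eef_rot']).as_matrix();a=np.deg2rad(yaw)
    G=np.array([[np.sin(a),0,np.cos(a)],[-np.cos(a),0,np.sin(a)],[0,-1,0]])
    print('t',st['clock'],'pos',st['tool_pos'].round(4),'F',st['contact_force'].round(1),'open',round(st['opening']*88.1,1))
    print('rotvec',R.from_matrix(M.T@G).as_rotvec().round(4),'shift now-axes',(M.T@(target-st['tool_pos'])*1000).round(1),'shift goal-axes',(G.T@(target-st['tool_pos'])*1000).round(1))
E
python3 - <<'E'
from h import *
import pickle
S=pickle.load(open('s0.pkl','rb'))
for n in S:
    s=S[n];hsv=cv2.cvtColor(s['img'],cv2.COLOR_RGB2HSV);P=pts(s)
    for nm,lo,hi in(('blue',(100,100,50),(130,255,255)),('orange',(5,170,120),(16,255,255))):
      m=cv2.morphologyEx(cv2.inRange(hsv,lo,hi),cv2.MORPH_CLOSE,np.ones((3,3)))
      for c in cv2.findContours(m,cv2.RETR_EXTERNAL,cv2.CHAIN_APPROX_NONE)[0]:
        x,y,w,h=cv2.boundingRect(c)
        if 16<w<30 and 16<h<30:
            cc,rad=cv2.minEnclosingCircle(np.float32([ray(s,p[0],.01)[:2]*1000 for p in c]));print(n,nm,x,y,w,h,cc,rad)
go(np.array([.484,.033,.12]))
E
```

```text
side blue 217 261 26 25 (483.2191162109375, 33.478538513183594) 27.46560287475586
side orange 537 19 23 18 (938.6240844726562, -1181.14990234375) 50.224300384521484
top blue 221 234 22 22 (483.5591125488281, 33.04915237426758) 26.01616668701172
t 0.1 pos [ 0.182  -0.5973  0.2141] F [ 0.3 -0.6 -0. ] open 87.9
rotvec [ 0.0003  0.2418 -0.0016] shift now-axes [-514.7   94.8  472.7] shift goal-axes [-613.1   94.1  335.7]
```

```bash
python3 -m inch '[[0,0,0,0,0.121,0],[0,0,0,0,0.121,0],[-24,0,32,0,0,0],[-24,0,32,0,0,0],[-24,0,32,0,0,0],[-36,0,20,0,0,0],[-36,0,20,0,0,0],[-36,0,20,0,0,0],[-38,0,16,0,0,0],[-38,0,16,0,0,0],[-38,0,16,0,0,0],[-38,0,16,0,0,0]]' 88; python3 -c "
from h import *
go(np.array([.4833,.0333,.12]))"
```

```text
clock: 1.1
tool_pos: [0.3841, -0.2526, 0.2147]
eef_rot: [0.513, -0.487, 0.486, -0.513]
contact_force: [0.3, -0.2, -0.2]
opening: 0.996
t 1.1 pos [ 0.3841 -0.2526  0.2147] F [ 0.3 -0.2 -0.2] open 87.7
rotvec [ 0.0003 -0.0006 -0.0002] shift now-axes [-280.1   94.7  114.3] shift goal-axes [-280.1   94.7  114.5]
```

```bash
python3 -m inch '[[-38,0,14,0,0,0],[-38,0,14,0,0,0],[-38,0,14,0,0,0],[-38,0,14,0,0,0],[-38,0,14,0,0,0],[-35,10,14,0,0,0],[-30,20,14,0,0,0],[-25,20,10,0,0,0],[0,20,6,0,0,0],[0,20,0,0,0,0],[0,0,0,0,0,0],[0,0,0,0,0,0]]' 88; python3 - <<'E'
from h import *
go(np.array([.4833,.0333,.003]))
snap('side','side1.png')
E
```

```text
clock: 2.1
tool_pos: [0.4817, 0.031, 0.1242]
eef_rot: [0.514, -0.487, 0.486, -0.512]
contact_force: [0.5, -0.3, 0.9]
opening: 0.999
t 2.1 pos [0.4817 0.031  0.1242] F [ 0.5 -0.3  0.9] open 88.0
rotvec [ 0.003  -0.0003  0.0005] shift now-axes [ -2.3 121.2   2. ] shift goal-axes [ -2.2 121.2   1.7]
```

View pics/side1.png

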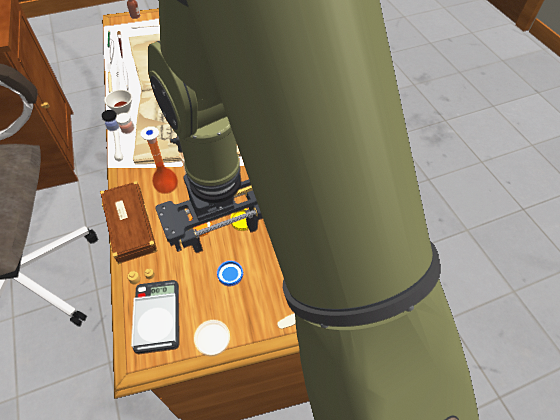

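The gripper hangs above the blue lid, which is undisturbed at (230,273). Next I descend.

```bash
python3 -m inch '[[-2,25,2,0,0,0],[0,25,0,0,0,0],[0,25,0,0,0,0],[0,20,0,0,0,0],[0,12,0,0,0,0],[0,8,0,0,0,0],[0,4,0,0,0,0],[0,0,0,0,0,0],[0,0,0,0,0,0]]' 88; python3 -c "
from h import *
go(np.array([.4833,.0333,.003]))"
```

```text
clock: 2.9
tool_pos: [0.4854, 0.0332, 0.0067]
eef_rot: [-0.513, 0.486, -0.487, 0.514]
contact_force: [0.0, -0.1, -0.6]
opening: 1.0
t 2.9 pos [0.4854 0.0332 0.0067] F [ 0.  -0.1 -0.6] open 88.1
rotvec [-0.0016 -0.0007 -0.    ] shift now-axes [-0.2  3.7 -2.1] shift goal-axes [-0.2  3.7 -2.1]
```

```bash
python3 -m inch '[[0,3,-2,0,0,0],[0,0,0,0,0,0],[0,0,0,0,0,0],[0,0,0,0,0,0],[0,0,0,0,0,0],[0,0,0,0,0,0],[0,0,0,0,0,0],[0,0,0,0,0,0],[0,0,0,0,0,0]]' 46 12; python3 -c "
from h import *
go(np.array([.4833,.0333,.003]))"
```

```text
clock: 3.65
tool_pos: [0.4827, 0.0332, 0.0028]
eef_rot: [0.513, -0.486, 0.486, -0.513]
contact_force: [0.4, -0.1, 0.0]
opening: 0.523
t 3.65 pos [0.4827 0.0332 0.0028] F [ 0.4 -0.1  0. ] open 46.0
rotvec [ 0.     -0.0003  0.0001] shift now-axes [-0.1 -0.2  0.6] shift goal-axes [-0.1 -0.2  0.6]
```

```bash
python3 - <<'E'
from h import *
for n in('side','top'):
    s=snap(n,n+'2.png');i=cv2.cvtColor(s['img'],cv2.COLOR_RGB2BGR)
    u,v=(230,273) if n=='side' else (232,245)
    cv2.imwrite(f'pics/{n}2c.png',cv2.resize(i[v-50:v+50,u-65:u+65],None,fx=6,fy=6))
E
```

```text
(no output)
```

View pics/side2c.png

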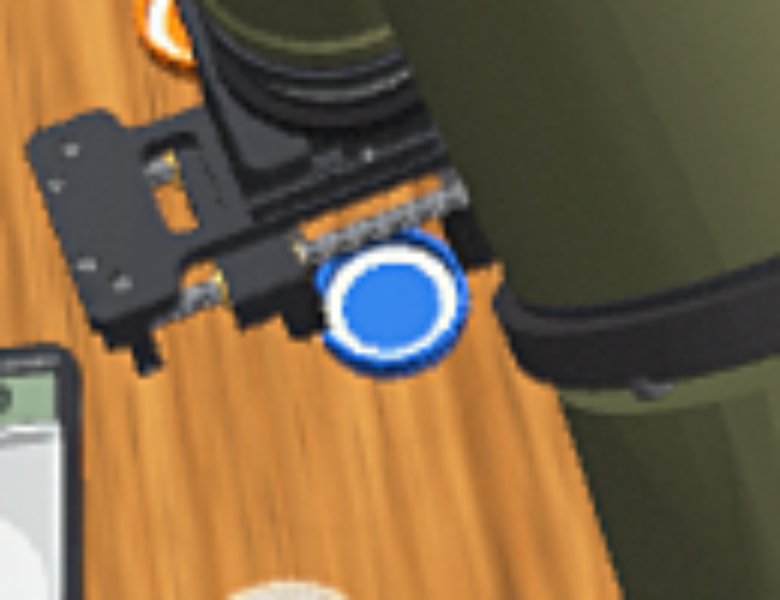

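View pics/top2c.png

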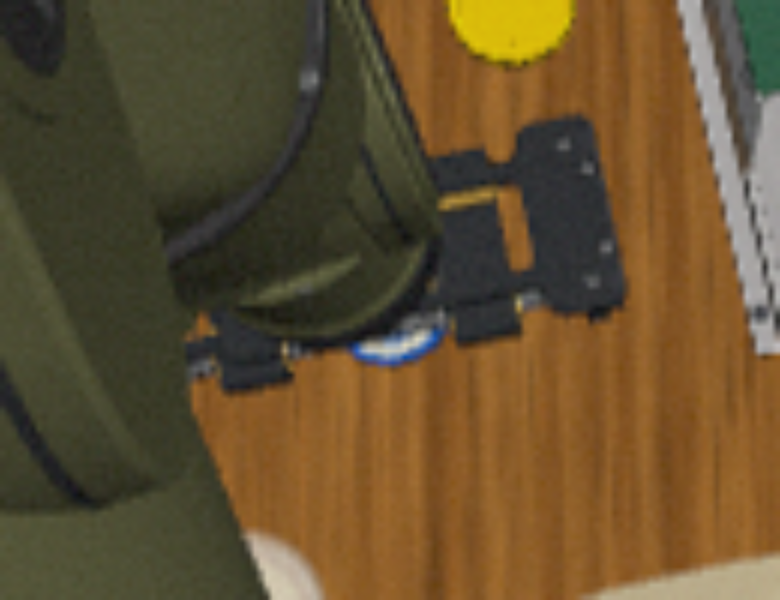

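The lid is still centred at about (230,273) in the side view, with a finger on each side. The reading equals the commanded 46 mm, so it's ambiguous. I'll command a tighter opening to see whether the fingers really stop on the lid.

```bash
python3 -m inch '[[0,0,0,0,0,0],[0,0,0,0,0,0],[0,0,0,0,0,0],[0,0,0,0,0,0]]' 40 15; python3 - <<'E'
from h import *
go(np.array([.4833,.0333,.003]))
s=snap('side','side3.png');i=cv2.cvtColor(s['img'],cv2.COLOR_RGB2BGR)
cv2.imwrite('pics/side3c.png',cv2.resize(i[223:323,165:295],None,fx=6,fy=6))
E
```

```text
clock: 4.08
tool_pos: [0.4827, 0.0332, 0.0028]
eef_rot: [0.513, -0.486, 0.486, -0.513]
contact_force: [0.0, 0.1, 0.9]
opening: 0.451
t 4.0833 pos [0.4827 0.0332 0.0028] F [0.  0.1 0.9] open 39.7
rotvec [-0.0001 -0.0003  0.0001] shift now-axes [-0.1 -0.2  0.6] shift goal-axes [-0.1 -0.2  0.6]
```

View pics/side3c.png

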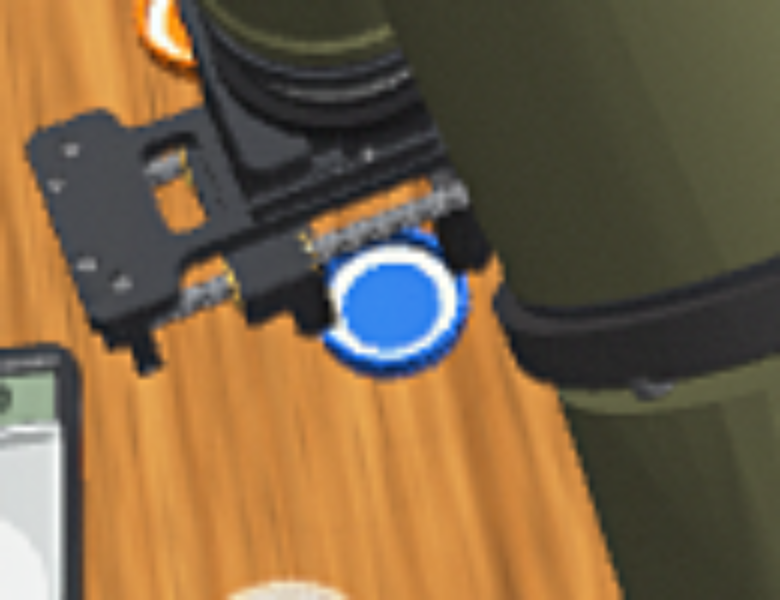

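```bash
python3 - <<'E'
from h import *
s=r.snapshot('side');P=pts(s);g=s['img'].max(2)
for v in range(266,282,1): print(v,[(u,*(P[v,u]*1000).round(0).astype(int)) for u in range(208,222,2) if g[v,u]<60])
print(ray(s,(230.5,273.5),.01))
for v in range(262,276,2): print(v,[(u,*(P[v,u]*1000).round(0).astype(int)) for u in range(236,248,2) if g[v,u]<60])
E
```

```text
266 []
267 [(218, np.int64(471), np.int64(55), np.int64(71))]
268 [(216, np.int64(447), np.int64(62), np.int64(115))]
269 [(214, np.int64(446), np.int64(65), np.int64(116)), (216, np.int64(445), np.int64(62), np.int64(114)), (218, np.int64(471), np.int64(56), np.int64(64))]
270 [(212, np.int64(446), np.int64(69), np.int64(114)), (214, np.int64(447), np.int64(66), np.int64(111)), (216, np.int64(447), np.int64(62), np.int64(108)), (218, np.int64(446), np.int64(59), np.int64(108))]
271 [(210, np.int64(445), np.int64(73), np.int64(114)), (212, np.int64(446), np.int64(70), np.int64(112)), (214, np.int64(445), np.int64(66), np.int64(110)), (216, np.int64(446), np.int64(63), np.int64(106)), (218, np.int64(445), np.int64(59), np.int64(105))]
272 [(208, np.int64(445), np.int64(77), np.int64(113)), (210, np.int64(446), np.int64(73), np.int64(109)), (212, np.int64(446), np.int64(70), np.int64(108)), (214, np.int64(445), np.int64(67), np.int64(106)), (216, np.int64(447), np.int64(63), np.int64(100)), (218, np.int64(446), np.int64(60), np.int64(100))]
273 [(208, np.int64(446), np.int64(77), np.in
[... 1136 characters left out ...]
4(33))]
279 []
280 []
281 []
[0.48060572 0.03237981 0.01      ]
262 [(238, np.int64(484), np.int64(13), np.int64(40)), (240, np.int64(474), np.int64(12), np.int64(57)), (242, np.int64(473), np.int64(8), np.int64(55)), (244, np.int64(473), np.int64(4), np.int64(53)), (246, np.int64(224), np.int64(62), np.int64(525))]
264 [(240, np.int64(473), np.int64(12), np.int64(49)), (242, np.int64(475), np.int64(8), np.int64(44)), (244, np.int64(473), np.int64(4), np.int64(44)), (246, np.int64(472), np.int64(0), np.int64(43))]
266 [(240, np.int64(474), np.int64(13), np.int64(41)), (242, np.int64(474), np.int64(9), np.int64(38)), (244, np.int64(472), np.int64(5), np.int64(39))]
268 []
270 []
272 []
274 []
```

```bash
python3 - <<'E'
from h import *
s=r.snapshot('side');P=pts(s)
for u,v in((225,300),(190,290),(230,273),(230,287),(212,285),(217,278),(217,279),(217,280),(217,281),(217,283),(219,278),(219,279),(219,280),(219,282)): print(u,v,(P[v,u]*1000).round(0),s['img'][v,u],)
T=s['camera_from_world']
for z in(0.003,.03):
  for x in(.4737,.4917):
    for y in(.0332+.02,.0332+.0375,.0332-.02):
      p=T@[x,y,z,1];q=s['mtx']@p[:3];print(x,y,z,(q[:2]/q[2]).round(1))
E
```

```text
225 300 [435.  60.  -0.] [199 134  66]
190 290 [480. 118.   1.] [227 164  82]
230 273 [484.  33.   6.] [ 55 136 238]
230 287 [457.  42.   1.] [233 157  70]
212 285 [473.  74.   3.] [201 135  65]
217 278 [469.  62.  33.] [55 45 43]
217 279 [469.  62.  30.] [151 108  70]
217 280 [480.  62.   3.] [220 141  59]
217 281 [478.  62.   3.] [205 134  62]
217 283 [475.  63.   0.] [201 133  64]
219 278 [477.  57.  14.] [ 74 120 201]
219 279 [476.  58.  13.] [ 13 105 244]
219 280 [477.  58.   7.] [28 44 94]
219 282 [474.  59.   3.] [225 146  62]
0.4737 0.0532 0.003 [222.  281.4]
0.4737 0.0707 0.003 [213.6 284.3]
0.4737 0.0132 0.003 [240.8 274.8]
0.4917 0.0532 0.003 [219.3 273.9]
0.4917 0.0707 0.003 [211.  276.7]
0.4917 0.0132 0.003 [238.  267.4]
0.4737 0.0532 0.03 [220.7 275.3]
0.4737 0.0707 0.03 [212.1 278.3]
0.4737 0.0132 0.03 [240.  268.6]
0.4917 0.0532 0.03 [217.9 267.7]
0.4917 0.0707 0.03 [209.4 270.6]
0.4917 0.0132 0.03 [237.1 261.1]
```

The depth data puts the fingertips at about 30 mm, not the reported 3 mm. The image agrees, with the tip end at pixel (217,279) and the lid untouched. So the reported z is about 26 mm low here. I'll reopen and go down in small steps, watching force and depth.

```bash
python3 -m inch '[[0,0,0,0,0,0],[0,0,0,0,0,0],[0,0,0,0,0,0],[0,0,0,0,0,0],[0,5,0,0,0,0],[0,5,0,0,0,0],[0,5,0,0,0,0],[0,3,0,0,0,0],[0,0,0,0,0,0]]' 72 15; python3 - <<'E'
from h import *
go(np.array([.4833,.0333,-.02]))
s=snap('side','side4.png');i=cv2.cvtColor(s['img'],cv2.COLOR_RGB2BGR);P=pts(s);g=s['img'].max(2)
cv2.imwrite('pics/side4c.png',cv2.resize(i[223:323,165:295],None,fx=6,fy=6))
for u in range(202,218,2):
    print(u,[(v,*(P[v,u]*1000).astype(int).tolist()) for v in range(274,292) if g[v,u]<90 and P[v,u,2]<.06])
E
```

```text
clock: 4.98
tool_pos: [0.4822, 0.0332, -0.0161]
eef_rot: [0.514, -0.487, 0.486, -0.513]
contact_force: [0.1, -0.4, 1.2]
opening: 0.816
t 4.9833 pos [ 0.4822  0.0332 -0.0161] F [ 0.1 -0.4  1.2] open 71.9
rotvec [ 0.0014 -0.0002  0.0002] shift now-axes [-0.1  3.9  1.1] shift goal-axes [-0.1  3.9  1.1]
202 []
204 []
206 []
208 [(283, 467, 80, 28), (284, 468, 81, 23), (285, 468, 81, 18)]
210 [(282, 467, 76, 30), (283, 467, 77, 25), (284, 468, 77, 19), (285, 468, 78, 15), (286, 467, 78, 12)]
212 [(278, 469, 70, 39), (279, 470, 71, 33), (280, 468, 71, 32), (281, 471, 72, 24), (282, 469, 72, 23), (283, 471, 73, 15), (284, 469, 73, 16)]
214 [(283, 469, 69, 16), (284, 470, 69, 9)]
216 []
```

View pics/side4c.png

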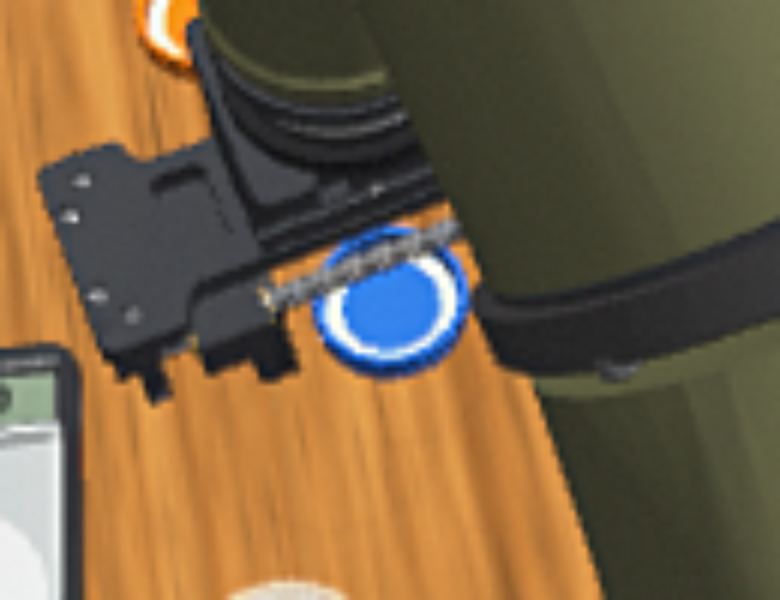

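```bash
python3 -m inch '[[0,4,2,0,0,0],[0,3,0,0,0,0],[0,0,0,0,0,0],[0,0,0,0,0,0]]' 72 15;  python3 -m inch '[[0,0,0,0,0,0],[0,0,0,0,0,0],[0,0,0,0,0,0],[0,0,0,0,0,0],[0,0,0,0,0,0],[0,0,0,0,0,0]]' 44 15; python3 - <<'E'
from h import *
go(np.array([.4833,.0333,-.023]))
s=snap('side','side5.png');i=cv2.cvtColor(s['img'],cv2.COLOR_RGB2BGR);P=pts(s);g=s['img'].max(2)
cv2.imwrite('pics/side5c.png',cv2.resize(i[223:323,165:295],None,fx=6,fy=6))
E
```

```text
clock: 5.37
tool_pos: [0.4846, 0.0333, -0.0224]
eef_rot: [0.513, -0.486, 0.486, -0.513]
contact_force: [0.4, 0.5, 0.7]
opening: 0.817
clock: 5.87
tool_pos: [0.4847, 0.0333, -0.0221]
eef_rot: [-0.513, 0.486, -0.486, 0.513]
contact_force: [0.5, -0.1, 1.2]
opening: 0.588
t 5.8667 pos [ 0.4847  0.0333 -0.0221] F [ 0.5 -0.1  1.2] open 51.8
rotvec [-0.0001 -0.0003  0.0001] shift now-axes [-0.1  0.9 -1.4] shift goal-axes [-0.1  0.9 -1.4]
```

View pics/side5c.png

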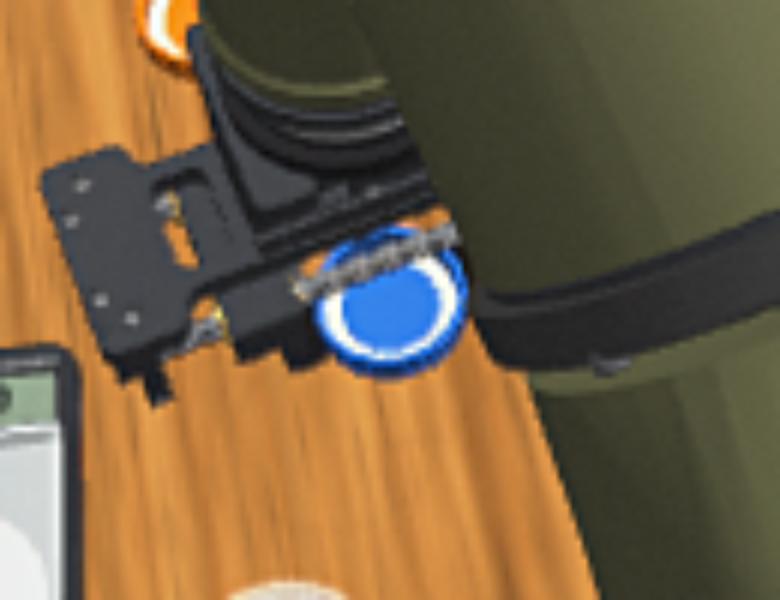

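The fingers stopped at 51.8 mm on the lid, so the grip is real. Lid bottom z equals reported z plus about 22 mm. Lifting now.

```bash
python3 -m inch '[[0,-10,0,0,0,0],[0,-20,0,0,0,0],[0,-28,0,0,0,0],[0,-28,0,0,0,0],[0,-28,0,0,0,0],[0,-28,0,0,0,0],[0,-28,0,0,0,0],[0,-25,0,0,0,0],[0,-15,0,0,0,0],[0,0,0,0,0,0],[0,0,0,0,0,0]]' 44 20; python3 - <<'E'
from h import *
go(np.array([.556,-.160,.185]))
s=snap('side','side6.png');s=snap('top','top6.png')
E
```

```text
clock: 6.83
tool_pos: [0.4848, 0.0333, 0.1886]
eef_rot: [-0.513, 0.486, -0.487, 0.514]
contact_force: [0.6, 0.5, -0.8]
opening: 0.585
t 6.8333 pos [0.4848 0.0333 0.1886] F [ 0.6  0.5 -0.8] open 51.5
rotvec [-0.0017 -0.0004 -0.0001] shift now-axes [196.8   3.7  60.7] shift goal-axes [196.8   3.6  60.7]
```

View pics/side6.png

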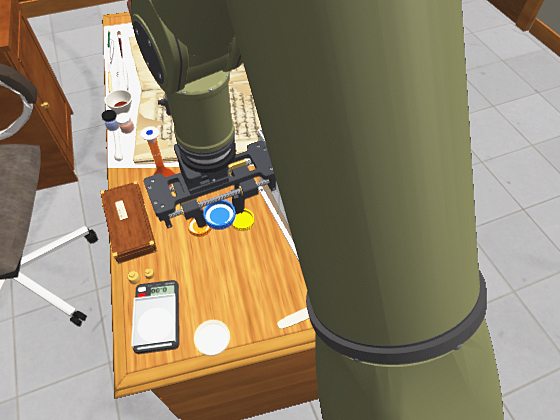

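View pics/top6.png

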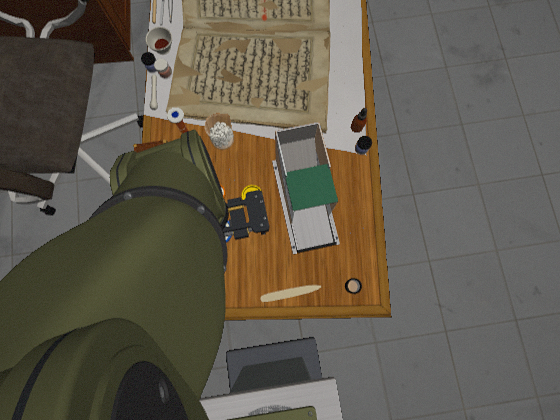

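```bash
python3 - <<'E'
from h import *
s=r.snapshot('side');P=pts(s);hsv=cv2.cvtColor(s['img'],cv2.COLOR_RGB2HSV)
m=cv2.inRange(hsv,(100,120,60),(125,255,255));m[:195]=0;m[235:]=0;m[:,:200]=0;m[:,240:]=0
c=max(cv2.findContours(m,0,1)[0],key=cv2.contourArea);e=cv2.fitEllipse(c);print(e,np.percentile(P[m>0],[5,50,95],axis=0).round(4))
for h in(.2,.21,.22):print(h,ray(s,e[0],h))
E
python3 -m inch '[[15,0,5,0,0,0],[25,0,8,0,0,0],[30,0,9,0,0,0],[30,0,9,0,0,0],[30,0,9,0,0,0],[30,0,9,0,0,0],[22,0,7,0,0,0],[15,0,5,0,0,0],[0,0,0,0,0,0],[0,0,0,0,0,0]]' 44 20
python3 - <<'E'
from h import *
go(np.array([.556,-.160,.142]))
s=snap('side','side7.png');s=snap('top','top7.png')
E
```

```text
((219.53880310058594, 215.16299438476562), (27.46497344970703, 32.363624572753906), 76.03523254394531) [[0.457  0.0109 0.2126]
 [0.4799 0.0339 0.2156]
 [0.503  0.056  0.2242]]
0.2 [0.4940962  0.03152583 0.2       ]
0.21 [0.48721902 0.03263003 0.21      ]
0.22 [0.48034184 0.03373424 0.22      ]
clock: 7.82
tool_pos: [0.5552, -0.1603, 0.1864]
eef_rot: [0.513, -0.488, 0.486, -0.512]
contact_force: [-0.5, 0.8, 0.6]
opening: 0.588
t 7.8167 pos [ 0.5552 -0.1603  0.1864] F [-0.5  0.8  0.6] open 51.8
rotvec [ 0.0027 -0.0019 -0.0009] shift now-axes [-0.2 44.4  0.9] shift goal-axes [-0.3 44.4  0.8]
```

View pics/side7.png

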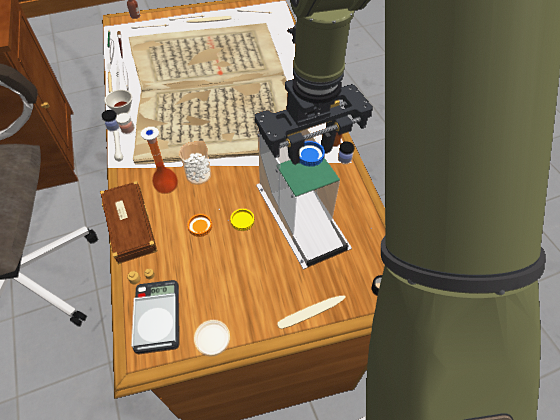

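View pics/top7.png

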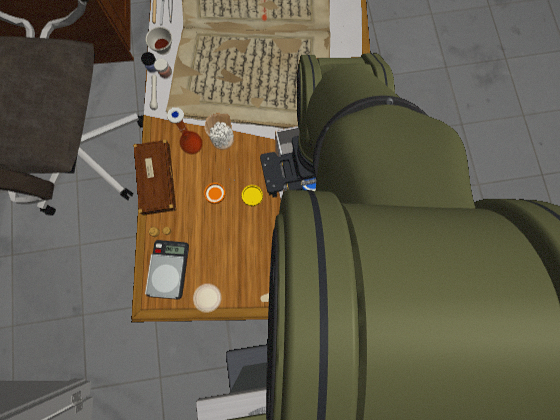

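The lid hangs above the deck at about (310,154) in the side view and covers the deck's far part. The cheeks are beyond it. I'll measure lid height and centre against the deck.

```bash
cat >> h.py <<'E'
def lid(u0,u1,v0,v1):
    s=r.snapshot('side');P=pts(s);hsv=cv2.cvtColor(s['img'],cv2.COLOR_RGB2HSV)
    m=cv2.inRange(hsv,(100,120,60),(125,255,255));k=np.zeros_like(m);k[v0:v1,u0:u1]=m[v0:v1,u0:u1]
    c=cv2.convexHull(np.vstack(cv2.findContours(k,0,1)[0]))
    e=cv2.fitEllipse(c);print(e,np.percentile(P[k>0],[5,50,95],axis=0).round(4).tolist())
    return s,e,P
E
python3 - <<'E'
from h import *
s,e,P=lid(290,335,135,170)
for h in(.17,.18,.19,.2,.21,.22):print(h,ray(s,e[0],h).round(4))
print(np.median(P[178:186,300:320].reshape(-1,3),0))
E
```

```text
((309.5876770019531, 153.2701873779297), (25.65278434753418, 26.933753967285156), 82.9586181640625) [[0.5286, -0.1806, 0.2122], [0.5495, -0.1597, 0.2151], [0.5763, -0.1365, 0.2234]]
0.17 [ 0.5911 -0.1797  0.17  ]
0.18 [ 0.583  -0.1754  0.18  ]
0.19 [ 0.575 -0.171  0.19 ]
0.2 [ 0.5669 -0.1666  0.2   ]
0.21 [ 0.5588 -0.1623  0.21  ]
0.22 [ 0.5507 -0.1579  0.22  ]
[ 0.53273717 -0.15336679  0.16190699]
```

```bash
python3 -m inch '[[0,8,0,0,0,0],[0,10,1,0,0,0],[0,10,0,0,0,0],[0,8,0,0,0,0],[0,5,0,0,0,0],[0,3,0,0,0,0],[0,0,0,0,0,0],[0,0,0,0,0,0]]' 44 20
python3 - <<'E'
from h import *
go(np.array([.556,-.160,.140]))
s,e,P=lid(290,335,135,200)
for h in(.165,.17):print(h,ray(s,e[0],h).round(4))
E
```

```text
clock: 8.63
tool_pos: [0.5573, -0.1601, 0.1437]
eef_rot: [0.513, -0.486, 0.486, -0.513]
contact_force: [-0.5, -1.1, 0.8]
opening: 0.589
t 8.6333 pos [ 0.5573 -0.1601  0.1437] F [-0.5 -1.1  0.8] open 51.9
rotvec [ 0.     -0.0004  0.    ] shift now-axes [-0.2  3.7 -1.3] shift goal-axes [-0.2  3.7 -1.3]
((309.14678955078125, 167.7472381591797), (24.2504940032959, 26.63846778869629), 22.434797286987305) [[0.5304, -0.1824, 0.1688], [0.5511, -0.1609, 0.1723], [0.5767, -0.1385, 0.1803]]
0.165 [ 0.5612 -0.1658  0.165 ]
0.17 [ 0.5574 -0.1637  0.17  ]
```

```bash
python3 -m inch '[[0,2,0,0,0,0],[0,1,0,0,0,0],[0,0,0,0,0,0]]'; python3 -m inch '[[0,1,0,0,0,0],[0,0,0,0,0,0],[0,0,0,0,0,0]]'
python3 - <<'E'
from h import *
go(np.array([.556,-.160,.140]))
s,e,P=lid(290,335,135,200)
for h in(.165,.17):print(h,ray(s,e[0],h).round(4))
E
```

```text
clock: 8.93
tool_pos: [0.5572, -0.1601, 0.1408]
eef_rot: [-0.513, 0.486, -0.486, 0.513]
contact_force: [-0.4, 0.3, 0.0]
opening: 0.584
clock: 9.18
tool_pos: [0.5572, -0.1601, 0.1398]
eef_rot: [0.513, -0.486, 0.486, -0.513]
contact_force: [0.2, -0.9, -0.1]
opening: 0.582
t 9.1833 pos [ 0.5572 -0.1601  0.1398] F [ 0.2 -0.9 -0.1] open 51.3
rotvec [ 0.0001 -0.0003  0.0001] shift now-axes [-0.1 -0.2 -1.2] shift goal-axes [-0.1 -0.2 -1.2]
((308.33544921875, 169.02249145507812), (24.688068389892578, 25.946794509887695), 87.07221984863281) [[0.5303, -0.182, 0.165], [0.5516, -0.1612, 0.1679], [0.5768, -0.1381, 0.1765]]
0.165 [ 0.5588 -0.163   0.165 ]
0.17 [ 0.5551 -0.161   0.17  ]
```

```bash
python3 -m inch '[[0,1,0,0,0,0],[0,0,0,0,0,0]]';  python3 -m inch '[[0,0,0,0,0,0],[0,0,0,0,0,0],[0,0,0,0,0,0],[0,0,0,0,0,0]]' 66
python3 - <<'E'
from h import *
go(np.array([.556,-.160,.140]))
s,e,P=lid(290,335,135,200)
for h in(.165,.17):print(h,ray(s,e[0],h).round(4))
E
```

```text
clock: 9.4
tool_pos: [0.5574, -0.1601, 0.139]
eef_rot: [-0.513, 0.486, -0.487, 0.513]
contact_force: [-0.7, 0.6, 0.8]
opening: 0.583
clock: 9.73
tool_pos: [0.5571, -0.1601, 0.1388]
eef_rot: [0.513, -0.486, 0.486, -0.513]
contact_force: [0.4, -0.2, -0.0]
opening: 0.749
t 9.7333 pos [ 0.5571 -0.1601  0.1388] F [ 0.4 -0.2 -0. ] open 66.0
rotvec [ 0.0001 -0.0003  0.    ] shift now-axes [-0.1 -1.2 -1.1] shift goal-axes [-0.1 -1.2 -1.1]
((307.5739440917969, 169.13291931152344), (24.339197158813477, 27.739940643310547), 91.13053894042969) [[0.5301, -0.1823, 0.164], [0.5525, -0.1591, 0.1675], [0.578, -0.1347, 0.1764]]
0.165 [ 0.5591 -0.1615  0.165 ]
0.17 [ 0.5554 -0.1595  0.17  ]
```

The lid rests on the deck, with floor height .1675 as expected. Next I raise, move back behind it, close the fingers and lower.

```bash
python3 -m inch '[[0,-6,0,0,0,0],[0,-12,0,0,0,0],[0,-12,0,0,0,0],[0,-10,0,0,0,0],[0,0,-15,0,0,0],[0,0,-15,0,0,0],[0,0,-12,0,0,0],[0,0,-6,0,0,0],[0,0,0,0,0,0],[0,0,0,0,0,0]]' 66;  python3 -m inch '[[0,0,0,0,0,0],[0,0,0,0,0,0],[0,0,0,0,0,0],[0,0,0,0,0,0],[0,0,0,0,0,0],[0,0,0,0,0,0],[0,0,0,0,0,0],[0,0,0,0,0,0],[0,0,0,0,0,0]]' 0 20
python3 - <<'E'
from h import *
go(np.array([.509,-.1615,.142]))
s=snap('side','side8.png')
E
```

```text
clock: 10.62
tool_pos: [0.5099, -0.1627, 0.1792]
eef_rot: [-0.513, 0.486, -0.487, 0.513]
contact_force: [1.0, -0.4, -0.9]
opening: 0.749
clock: 11.37
tool_pos: [0.5093, -0.1627, 0.1788]
eef_rot: [0.513, -0.486, 0.486, -0.513]
contact_force: [-0.2, 0.2, -0.3]
opening: 0.091
t 11.3667 pos [ 0.5093 -0.1627  0.1788] F [-0.2  0.2 -0.3] open 8.0
rotvec [-0.     -0.0003  0.0001] shift now-axes [-1.2 36.8 -0.2] shift goal-axes [-1.2 36.8 -0.2]
```

View pics/side8.png

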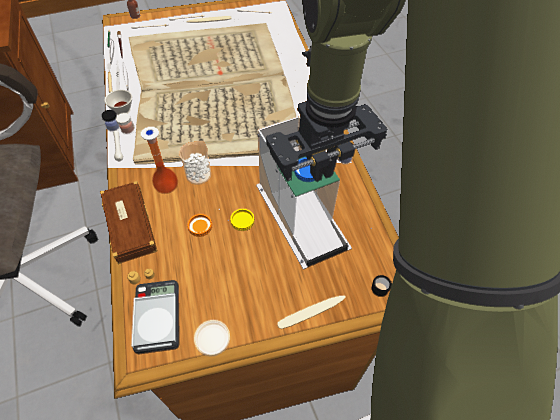

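Fingers are behind the lid (lid at (303,170), partly hidden by the fingers). Lowering.

```bash
python3 -m inch '[[0,10,0,0,0,0],[0,12,0,0,0,0],[0,9,0,0,0,0],[0,5,0,0,0,0],[0,2,0,0,0,0],[0,0,0,0,0,0],[0,0,0,0,0,0]]' 0 20
python3 - <<'E'
from h import *
go(np.array([.557,-.1600,.141]))
s=snap('side','side9.png');i=cv2.cvtColor(s['img'],cv2.COLOR_RGB2BGR)
cv2.imwrite('pics/side9c.png',cv2.resize(i[100:220,240:400],None,fx=5,fy=5))
E
```

```text
clock: 12.0
tool_pos: [0.5094, -0.1627, 0.1409]
eef_rot: [-0.513, 0.486, -0.486, 0.513]
contact_force: [-0.3, 0.2, -0.1]
opening: 0.002
t 12.0 pos [ 0.5094 -0.1627  0.1409] F [-0.3  0.2 -0.1] open 0.2
rotvec [-0.0002 -0.0003  0.0001] shift now-axes [-0.1 -0.1 47.7] shift goal-axes [-0.1 -0.1 47.7]
```

View pics/side9c.png

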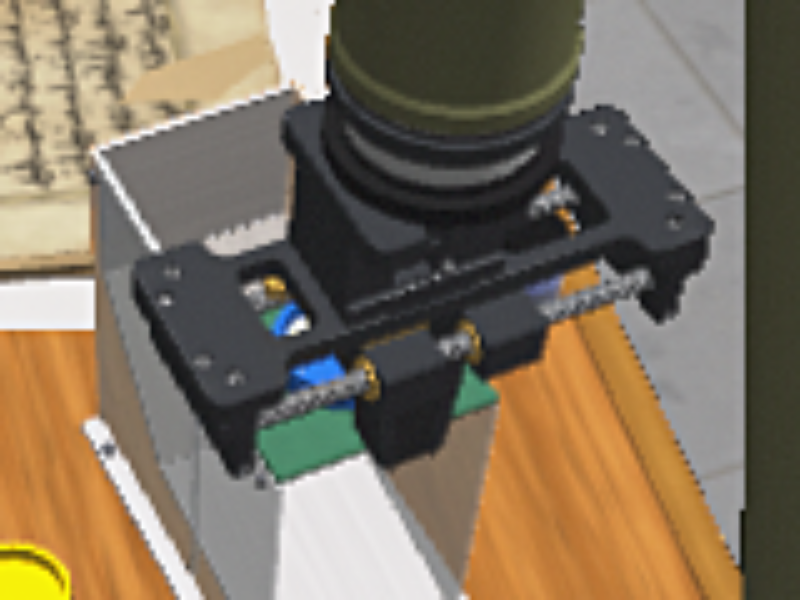

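```bash
python3 -m inch '[[0,0,5,0,0,0],[0,0,5,0,0,0],[0,0,5,0,0,0],[0,0,5,0,0,0],[0,0,5,0,0,0],[0,0,5,0,0,0],[0,0,5,0,0,0],[0,0,5,0,0,0],[0,0,5,0,0,0]]' 0 20
python3 - <<'E'
from h import *
go(np.array([.573,-.1590,.141]))
s=snap('side','side10.png');i=cv2.cvtColor(s['img'],cv2.COLOR_RGB2BGR)
cv2.imwrite('pics/side10c.png',cv2.resize(i[100:220,240:400],None,fx=5,fy=5))
E
```

```text
clock: 12.8
tool_pos: [0.5547, -0.1602, 0.1408]
eef_rot: [0.513, -0.486, 0.486, -0.513]
contact_force: [-0.2, 0.1, 0.4]
opening: 0.005
t 12.8 pos [ 0.5547 -0.1602  0.1408] F [-0.2  0.1  0.4] open 0.4
rotvec [ 0.     -0.0002  0.    ] shift now-axes [-0.2 -0.2 18.3] shift goal-axes [-0.2 -0.2 18.3]
```

View pics/side10c.png

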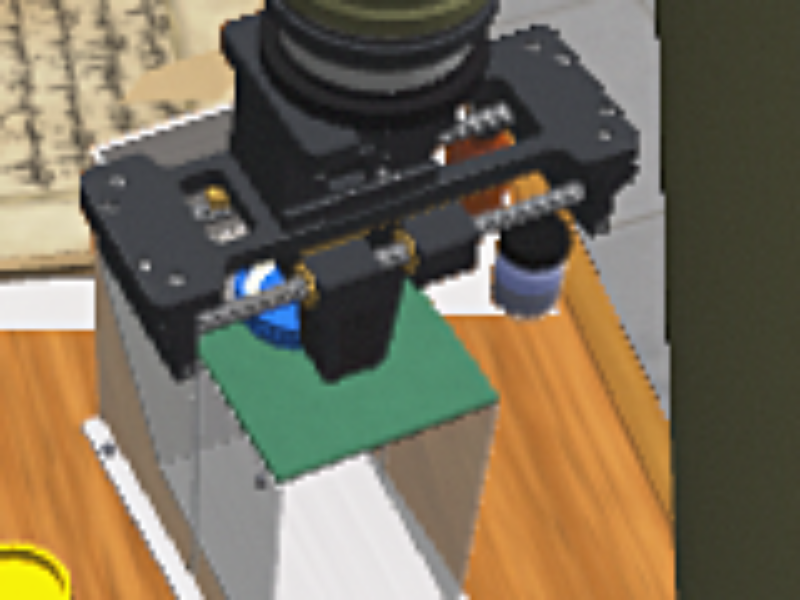

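The lid (about (297,290) in the crop) is centred on the deck's far edge and about to tip. Continuing at the same speed.

```bash
python3 -m inch '[[0,0,5,0,0,0],[0,0,5,0,0,0],[0,0,5,0,0,0],[0,0,5,0,0,0],[0,0,5,0,0,0],[0,0,0,0,0,0],[0,0,0,0,0,0],[0,0,0,0,0,0],[0,0,0,0,0,0],[0,0,0,0,0,0],[0,0,0,0,0,0]]' 0 20
python3 - <<'E'
from h import *
go(np.array([.573,-.1590,.141]))
s=snap('side','side11.png');i=cv2.cvtColor(s['img'],cv2.COLOR_RGB2BGR)
cv2.imwrite('pics/side11c.png',cv2.resize(i[90:270,220:400],None,fx=3.3,fy=3.3))
E
```

```text
clock: 13.77
tool_pos: [0.579, -0.159, 0.1409]
eef_rot: [0.513, -0.486, 0.486, -0.513]
contact_force: [0.1, 0.2, 0.0]
opening: 0.005
t 13.7667 pos [ 0.579  -0.159   0.1409] F [0.1 0.2 0. ] open 0.5
rotvec [ 0.0001 -0.0004  0.0001] shift now-axes [-0.3 -0.1 -6. ] shift goal-axes [-0.3 -0.1 -6. ]
```

View pics/side11c.png

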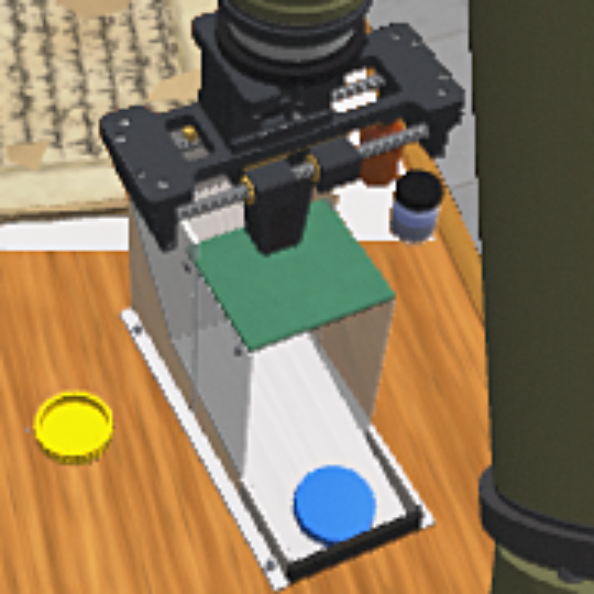

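The lid lies in the tray at the end stop, showing its closed face with no ring visible, so it's hollow side down. I'll retreat upward, let it settle and check.

```bash
python3 -m inch '[[0,-8,0,0,0,0],[0,-20,0,0,0,0],[0,-20,0,0,0,0],[0,-20,0,0,0,0],[0,-10,0,0,0,0],[0,0,0,0,0,0],[0,0,0,0,0,0],[0,0,0,0,0,0],[0,0,0,0,0,0],[0,0,0,0,0,0],[0,0,0,0,0,0]]'
python3 - <<'E'
from h import *
go(np.array([.573,-.1590,.141]))
s,e,P=lid(295,350,215,265)
print(ray(s,e[0],.02).round(4),(P[int(e[0][1]),int(e[0][0])]).round(4))
n=int(e[0][0]);m=int(e[0][1]);Q=P[m-8:m+9,n-8:n+9].reshape(-1,3);A=np.c_[Q[:,:2],np.ones(len(Q))];c=np.linalg.lstsq(A,Q[:,2],rcond=None)[0];print('slope deg',np.degrees(np.arctan(c[:2])),'res',np.std(Q[:,2]-A@c))
s=snap('side','side12.png')
E
```

```text
clock: 14.73
tool_pos: [0.5787, -0.1587, 0.218]
eef_rot: [0.514, -0.487, 0.486, -0.513]
contact_force: [-0.4, -0.3, -0.8]
opening: 0.007
t 14.7333 pos [ 0.5787 -0.1587  0.218 ] F [-0.4 -0.3 -0.8] open 0.6
rotvec [ 0.0016 -0.0002 -0.0004] shift now-axes [-0.  77.  -5.6] shift goal-axes [-0.  77.  -5.7]
((320.76849365234375, 242.73260498046875), (23.688180923461914, 24.677608489990234), 109.2068099975586) [[0.4533, -0.1852, 0.0174], [0.4732, -0.1636, 0.0219], [0.4943, -0.1428, 0.0259]]
[ 0.4743 -0.1643  0.02  ] [ 0.4756 -0.1629  0.0219]
slope deg [7.31104271 0.20310314] res 0.001654688373651333
```

View pics/side12.png

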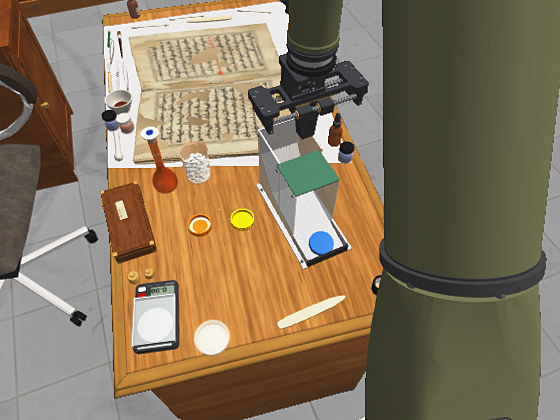

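The lid is at rest in the tray (321,243), flat on the sloping floor, closed face up. The orange lid at (200,225) hasn't moved, and the arm is clear.

```bash
python3 -c "
from plant import r
print(r.finish_job())"
```

```text
the job is handed in; nothing more can be done
None
```

The blue lid is turned over and lying hollow side down in the tray at the chute's foot. I handed the job in at about 15 s on the robot's clock. I set the lid on the green deck, pushed it off the far edge at about 0.06 m/s, and raised the arm clear.

- **Lid at rest:** the last side view shows it in the tray near the end stop, at about (0.474, -0.164), with its closed face up and no white ring visible. Its top slopes about 7° along the chute, against the floor's stated 9°, which fits it lying flat.
- **Orange lid:** it sits at the same place in the last image as at the start, and I saw nothing else disturbed.
- **Reported height was wrong:** the fingertips were really about 25 mm higher than the reported tool height. My first attempt to grip closed above the lid without touching it. I corrected this from the depth image and gripped again, stopping at 51.8 mm on the lid.
- **Forces:** the readings I saw stayed near 1 N throughout.

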